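Raise and hold the camera mast of a parts-photo stand

TASK

On the little stand used for photographing stock, fold the small locking lever on the column's collar all the way down; then take the mast's handle so that your grip squeezes in the release button on its side, and pull the mast straight up past its first stop to the second stop, as far as it goes. Finish while holding it there, fully extended, with the button still squeezed in so that your grip and not the catch carries the mast. Leave everything else on the bench where it is.

Things in the scene. Friction and masses are not known exactly. Their poses are not given: they have to be found in the camera images.
- stand: Fixed photo stand: white board 250 x 260 x 18 mm with an upright 36 mm aluminium column and on it a black collar 48 x 48 mm, top 125 mm above the bench. Origin: on the bench, on the column's axis; the board runs from x = -200 to +50 mm. Own +x points to the locking lever's side, -x to the camera's, +y to the release button's.
- lock_lever (a joint): Locking lever's angle, rad: 0 = points 0.70 rad above level, grows as the tip goes down, 0.70 = level, 1.05 = fully down (end stop, 0.35 rad below level). Starts at 0 to 0.3. Stays where it is left; 1 to 2 N on top of its tip push it down. Until about 0.65 it blocks the mast.
- lever_pivot (a point): Pivot of the locking lever, at (30, 0, 112) mm in the stand's frame; the pin lies along the stand's y. The lever is a flat steel bar 18 mm wide and 8 mm thick that sticks out from the collar to the stand's +x.
- lever_tip (a point): Outer end of the locking lever, in the middle of its thickness, 70 mm from the pivot.
- mast (a joint): Height of the telescoping mast, m: 0 = down (start), 0.045 = first stop, 0.090 = second stop (end of travel). Slides straight up and cannot turn; 0.4 to 0.7 kg in all, friction 1.5 N. With the button out a sprung catch locks it at 0 and at each stop; with the button in it slides freely and sinks if not held.
- grip: Black upright handle on top of the mast, a block 34 (x) x 28 (y) x 64 mm high, axes parallel to the stand's. Origin: centre of its underside, on the column's axis, 130 mm above the bench with the mast down (top then at 194 mm, and 284 mm fully extended). Both y sides are free for fingers from above, down to the collar.
- camera (a point): Centre of the camera, a black block 42 x 66 x 46 mm, lens down, fixed to the handle by an arm 100 mm from the mast's axis on the handle's -x side; it rises with the mast. Its top is 149 mm above the bench with the mast down.
- grip_mid (a point): On the handle's axis, at the height of the button's centre, 38 mm above the handle's underside (168 mm above the bench when the mast is down): where to pinch, fingers closing along y.
- release (a joint): Release button, how far it is pressed in, m: 0 out, 0.0055 fully in. It frees the catch from about 0.004. Spring: 1.8 N at the start, 6 N fully in; springs out when let go.
- button_face (a point): Centre of the outer face of the release button: a round grey button of 18 mm diameter on the handle's +y side, standing 7 mm out of the handle when not pressed, 1.5 mm when fully pressed; its axis is along y. Pinching the handle along y, one finger on the button and the other on the far side, presses it: the handle with the button out is 35 mm wide there, with it in 29.5 mm.
- bracket: Loose steel L-bracket 70 x 25 x 42 mm lying on the stand's board under the camera. Leave it. Origin: centre of its foot's underside.
- screw_jar: Loose see-through plastic jar with a steel lid, 44 mm across, 60 mm high, on the stand's board. Leave it. Origin: underside centre.
- door_knob: Loose brass door knob, 42 mm across, 42 mm high, on the stand's board. Leave it. Origin: underside centre.
- tape_roll: Loose brown roll of tape lying flat on the bench, 100 mm across, 48 mm high. Leave it. Origin: underside centre.
- driver: Loose screwdriver lying on the bench. Leave it. Origin: on its underside.
- stock_carton: Loose small carton 110 x 80 x 50 mm on the bench. Leave it. Origin: underside centre.
- hinge_leaf: Loose flat steel butt hinge 75 x 62 x 8 mm on the bench. Leave it. Origin: underside centre.

How it is judged:
On the way, in this order (a step that is already met when the one before it is completed fails the run):
1. the locking lever is folded fully down while the mast is still down (value of joint lock_lever above 0.93 rad and value of joint mast below 0.01 m), for 0.1 s.
2. the mast is pulled past its first stop by the handle with the button squeezed in (value of joint mast above 0.055 m and value of joint release above 0.0035 m and contact force between the fingers and grip above 2 N), for 0.1 s.
At the end, for the whole second after the job is handed in: The mast is at its second stop (at least 83 of 90 mm up) and still, gripped by the fingers at its handle with the release button pressed in (more than 3.5 mm), so that only the hand carries it, and the locking lever is still down (beyond 0.85 rad); the program finishes while holding (value of joint mast above 0.083 m and velocity of joint mast between -0.01 and 0.01 m/s and value of joint release above 0.0035 m and contact force between the fingers and grip above 2 N and value of joint lock_lever above 0.85 rad); the arm keeps its last pose, push and grip.
It fails at once if a loose thing on the stand or the bench is moved more than 25 mm (distance of any of bracket, screw_jar, door_knob, tape_roll, driver, stock_carton, hinge_leaf from where it was at the start of the episode above 0.025 m).
It also fails if it takes over 45 s, if anything falls off the work surface, if the arm or the gripper's body presses on something with over 40 N, if the wrist force passes 120 N, or if a joint passes its speed limit or range.

ROBOT

A 7-joint arm with a two-finger parallel gripper is mounted at the origin on the work surface. World frame = base frame: x ahead of the robot, y to its left, z up, the work surface at z = 0. Lengths are in m, angles in rad, forces in N, time in s.
With the tool pointing down it reaches from about 0.4 to 0.85 m from the base axis. Payload 10.4 kg.
Tool frame: the origin (TCP) lies at the very end of the fingers, on their centre line; the grasp point (between the pads) lies 19 mm behind it; z points along the fingers, y is the direction in which the jaws open and shut (so a half turn about z gives the same grasp; the last joint's range is limited). The gripper opens to 87 mm and grips with 3 to 60 N. Pads are 19 mm wide; open, the fingers measure 117 mm over their backs; the gripper's body (75 mm by 190 mm) begins 51 mm behind the grasp point.
Start: joints at [-1.236, 0.332, -0.065, 1.46, 0.022, 1.35, -0.088], TCP at [0.219, 0.585, 0.223] pointing down, gripper open.
Joint ranges: [-2.6, 2.6], [-0.5, 2.12], [-1.47, 1.34], [0.16, 2.42], [-1.27, 4.41], [0.06, 2.06], [-2.6, 2.6]. Speed limits (rad/s): [2.22, 2.22, 2.79, 2.79, 3.14, 3.14, 3.14].

INTERFACE

Orientations are given as a unit quaternion [x, y, z, w].
In Python, from bench import r, eyes, job gives the robot as it stands. The module is installed in compiled form; this text tells all that it offers.
- The arm moves only by the tool play_rows, never from a script. Its argument "motion" is a list of rows, each a list of 7 numbers: the shift along the tool's x, y, z as a fraction of full scale, then the turn, a rotation vector about the tool's x, y, z as a fraction of full scale, then the opening in per cent of the stroke, from 0 (shut) to 100 (fully open). A call has 1 to 5 rows; each row is the pose to reach, as a shift and turn from the pose commanded when the call began, along the tool's axes at that moment; what a row does not reach only later rows make up. Full scale, the value 1, is 0.2 m for a shift and 90 degrees for a turn. A row lasts 1/8 s, in which the tool goes at most 62.5 mm and 10.7 degrees, less where a joint would pass 70% of its speed; a pose out of reach is approached as far as the arm can. A call with a number of a shift or a turn outside -1 to 1 is refused whole. A call with a gripper value outside its range is refused whole. The fingers move at their own pace and stop on an object; "squeeze" is the grip in N (left out, the last holds). Time passes only in rows, so rows that repeat a pose let the fingers close. It gives the time, the measured TCP pose, the force and the opening at its end, in the units of the state.
- r.read_state(): the state, without advancing time (a new reading comes with each control period).
- eyes.camera(name): name is "scene" or "top" or "wrist"; returns a dict with "image" (384x512x3 uint8, red, green, blue), "mtx" (3x3 intrinsics, pixels), "R" (3x3) and "t" (3): a world point X has camera coordinates R X + t. Camera axes: x right, y down, z forward; pixel columns grow to the right and rows downward; lengths in m; the calibration is good to about 2 mm. The wrist camera is an equidistant fisheye: a pixel r from the principal point sees the ray r / f radians off the axis. A picture is of the moment at which its call begins. There is no depth.
- job.close_job(): hands the job in, once; it reports no verdict.
Trained networks look in a picture, given as the dict that the camera call returned (one of the last four; its "shot" number tells which), for a name from the list of things; names that differ only in an ending like _2 or _b are one class to them, and where a whole thing is asked for, a point or a joint stands for the part that bears it (a point fixed in the world has none). Each returns a list of dicts, best first, with "p" (0 to 1); they miss things now and then, are a little off and sometimes report something else, mostly with a low value. They report only what shows in the picture. A call takes as long as a camera call.
- eyes.regions_of(picture, label): "region" (384x512 bool, what is visible of it) and "xy" ([column, row] in pixels, amid what is visible of it).
- eyes.landmark_of(picture, label): "xy" ([column, row] in pixels: a listed point, or the origin of a listed thing).
The state is a dict: "time": time; "joint_positions": joint angles; "joint_vel": joint speeds; "joint_torque": joint torques, N m; "ee_pos": TCP position; "eef_rot": TCP orientation; "ft_force": force on the tool from outside, world axes, zero at the start; "torque": the same for the moment, N m; "width": finger opening in m.
Only numpy, scipy, OpenCV 4.12 (cv2) and the standard library are available. Lean on these libraries where they do the work, as an engineer would, in place of code of your own. Each camera call takes 0.05 s, during which the arm holds its last target. There are 200 camera calls.

## Working session

There is one attempt and no reset: what is moved stays moved. The work goes in short steps, Python scripts to look and compute and a tool call to move; the robot and the scene stay as the last step left them, time stands still between calls to the robot, and variables do not carry over. Pictures are saved under pics/ and viewed, about 8 in all and at most 12, crops included, and the job is handed in when it is done.

Besides the shell and the picture viewer there is one more tool, called after "Request:" as name(argument=value, ...), one argument or row to a line, values as JSON. play_rows: Moves the arm, as the interface text tells. Shift numbers are shares of 0.2 m and turn numbers shares of 90 degrees, none past 1 either way. Its arguments: {"type":"object","properties":{"motion":{"type":"array","items":{"type":"array","items":{"type":"number"}}},"squeeze":{"type":"number"}},"required":["motion"]}

```bash
mkdir -p pics; cat > h.py <<'E'
import numpy as np, cv2
from bench import r, eyes, job
from scipy.spatial.transform import Rotation as Ro
from scipy.optimize import least_squares
def proj(c,X):
    x=np.asarray(c["R"])@X+np.asarray(c["t"]); p=np.asarray(c["mtx"])@x; return p[:2]/p[2]
def save(c,n): cv2.imwrite("pics/"+n, c["image"][:,:,::-1])
E
cat > a.py <<'E'
from h import *
s=r.read_state(); print({k:np.round(s[k],3) for k in("time","ee_pos","eef_rot","width","ft_force")})
ims=[]
for n in("scene","top"):
    c=eyes.camera(n); ims.append(c["image"])
    print(n,"cam at",-np.asarray(c["R"]).T@c["t"])
    for l in("stand","grip","grip_mid","button_face","lever_pivot","lever_tip","camera","screw_jar","door_knob","tape_roll"):
        print(n,l,[(np.round(d["xy"],1).tolist(),round(float(d["p"]),2)) for d in eyes.landmark_of(c,l)[:2]])
    np.savez(n+".npz",**{k:np.asarray(c[k]) for k in("mtx","R","t")})
cv2.imwrite("pics/a0.png",ims[0][:,:,::-1]); cv2.imwrite("pics/a1.png",ims[1][:,:,::-1])
E
python3 a.py
```

```text
{'time': np.float64(0.0), 'ee_pos': array([0.219, 0.585, 0.222]), 'eef_rot': array([ 0.178,  0.984, -0.001, -0.   ]), 'width': np.float64(0.087), 'ft_force': array([-0.545, -0.606,  0.595])}
scene cam at [ 1.16800598 -0.37249916  1.02063278]
scene stand [([293.5, 229.2], 0.55), ([299.1, 204.7], 0.49)]
scene grip [([300.1, 200.6], 0.89)]
scene grip_mid [([301.0, 192.8], 0.94)]
scene button_face []
scene lever_pivot [([298.8, 218.3], 0.7)]
scene lever_tip []
scene camera [([290.0, 180.4], 0.66)]
scene screw_jar [([319.1, 209.6], 0.65), ([262.7, 228.8], 0.4)]
scene door_knob [([262.6, 225.5], 0.51)]
scene tape_roll [([97.5, 228.4], 0.85), ([299.6, 218.1], 0.75)]
top cam at [0.23580757 0.00453766 1.45193924]
top stand [([221.4, 165.6], 0.66)]
top grip [([218.5, 154.7], 0.93)]
top grip_mid [([219.0, 151.0], 0.56)]
top button_face [([396.1, 144.9], 0.75)]
top lever_pivot [([220.6, 147.5], 0.86)]
top lever_tip [([229.3, 125.4], 0.47)]
top camera []
top screw_jar [([188.9, 169.5], 0.61)]
top door_knob [([246.7, 172.8], 0.41)]
top tape_roll [([384.7, 249.1], 0.62)]
```

```bash
python3 -c "
import cv2
a=cv2.imread('pics/a0.png')[120:300,180:420];b=cv2.imread('pics/a1.png')[80:260,120:330]
cv2.imwrite('pics/a2.png',cv2.resize(a,(800,600),interpolation=2));cv2.imwrite('pics/a3.png',cv2.resize(b,(700,600),interpolation=2))"
```

```text
(no output)
```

View pics/a2.png

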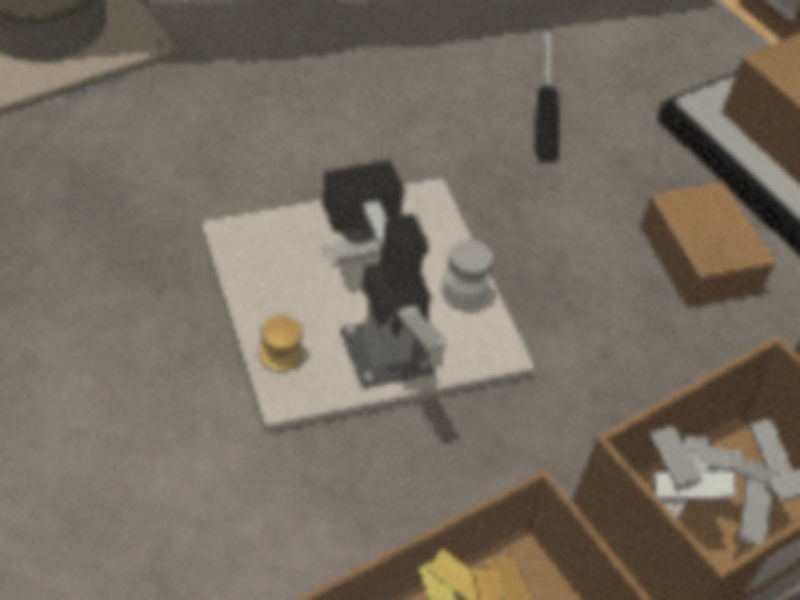

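View pics/a3.png

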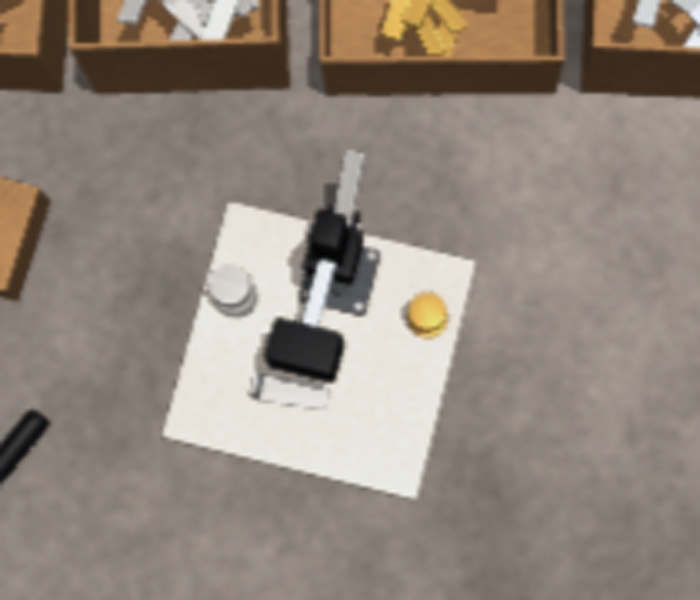

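The pictures show the stand with the lever pointing away from the robot (top crop tip about (352,155)) and the jar on its +y side at (232,288). The knob is on the -y side at (428,312). Next I fit the stand pose to the board corners.

```bash
cat > b.py <<'E'
from h import *
T=dict(np.load("top.npz"));S=dict(np.load("scene.npz"))
C=np.array([[.05,.13],[.05,-.13],[-.2,-.13],[-.2,.13]])
pt=np.array([[230,203],[475,262],[417,497],[163,436]])*.3+[120,80]
ps=np.array([[533,370],[268,420],[205,225],[445,182]])*.3+[180,120]
def W(q,p): 
    c,s=np.cos(q[2]),np.sin(q[2]); return np.array([q[0]+c*p[0]-s*p[1],q[1]+s*p[0]+c*p[1],p[2]])
def f(q,both=True):
    o=[]
    for i in range(4):
        X=W(q,[*C[i],.018]); o.append(proj(T,X)-pt[i]); o.append(proj(S,X)-ps[i])
    # network marks
    o.append(proj(T,W(q,[0,0,.168]))-[219,151]); o.append(proj(S,W(q,[0,0,.168]))-[301,192.8])
    o.append(proj(T,W(q,[.03,0,.112]))-[220.6,147.5])
    return np.concatenate(o)
z=least_squares(f,[.5,.1,0],loss="soft_l1"); q=z.x
print("stand",q,"yaw deg",np.degrees(q[2])); print(np.round(f(q).reshape(-1,2),1).tolist())
for a in(0,.15,.3): 
    t=W(q,[.03+.07*np.cos(.7-a),0,.112+.07*np.sin(.7-a)]); print(a,t,proj(T,t),proj(S,t))
print("seen tip",np.array([352,155])*.3+[120,80],np.array([433,350])*.3+[180,120])
np.save("q.npy",q); print(Ro.from_quat(r.read_state()["eef_rot"]).as_matrix().round(3))
E
python3 b.py
```

```text
stand [ 0.59260984  0.10078396 -0.23684972] yaw deg -13.570489086362542
[[-0.9, -1.3], [0.7, -1.5], [0.2, -0.7], [-1.1, 0.6], [-0.6, 0.8], [-1.5, -2.0], [-1.2, -0.1], [-0.7, -2.2], [-0.5, -0.4], [-0.4, 0.8], [1.6, -1.0]]
0 [0.67381655 0.08118225 0.15709524] [225.69381997 126.13644502] [310.17816208 218.93448811]
0.15 [0.67978296 0.07974208 0.14858811] [226.34051275 125.18908829] [310.55642119 222.57718238]
0.3 [0.68444658 0.07861638 0.13925928] [226.8829313  124.73961328] [310.72761326 225.99127218]
seen tip [225.6 126.5] [309.9 225. ]
[[-0.937  0.35   0.   ]
 [ 0.35   0.937  0.   ]
 [-0.     0.    -1.   ]]
```

Request:
play_rows(
  motion=[
    [-0.25,-0.13,-0.1,0,0,-0.04,0],
    [-0.5,-0.26,-0.2,0,0,-0.077,0],
    [-0.75,-0.39,-0.2,0,0,-0.077,0],
    [-1,-0.5,-0.2,0,0,-0.077,0],
    [-1,-0.5,-0.2,0,0,-0.077,0],
  ],
  squeeze=20,
)

```text
time: 1.72
ee_pos: [0.3752, 0.4179, 0.263]
eef_rot: [0.122, 0.993, -0.0, 0.001]
ft_force: [0.2, -0.8, -0.4]
width: 0.0447
```

```bash
cat > go.py <<'E'
from h import *
import sys
q=np.load("q.npy"); s=r.read_state(); R=Ro.from_quat(s["eef_rot"])
def to(p):
    c,sn=np.cos(q[2]),np.sin(q[2]); X=np.array([q[0]+c*p[0]-sn*p[1],q[1]+sn*p[0]+c*p[1],p[2]])
    g=Ro.from_matrix(np.array([[-c,-sn,0],[-sn,c,0],[0,0,-1]]).T)
    print("world",X.round(4),"shift",(R.inv().apply(X-s["ee_pos"])/.2).round(3),"turn",((R.inv()*g).as_rotvec()/(np.pi/2)).round(3))
if __name__=="__main__":
    print(s["time"],s["ee_pos"].round(4),s["width"],s["ft_force"].round(1)); to([float(v) for v in sys.argv[1:4]])
E
python3 go.py .088 0 .22
```

```text
1.725 [0.3752 0.4179 0.263 ] 0.044696149811500885 [ 0.2 -0.8 -0.4]
world [0.6782 0.0801 0.22  ] shift [-1.879 -1.271  0.219] turn [-0.     0.001 -0.005]
```

Request:
play_rows(
  motion=[
    [-0.24,-0.16,0,0,0,0,0],
    [-0.48,-0.32,0,0,0,0,0],
    [-0.72,-0.48,0,0,0,0,0],
    [-0.96,-0.64,0,0,0,-0.005,0],
    [-1,-0.67,0,0,0,-0.005,0],
  ],
)

```text
time: 2.35
ee_pos: [0.5363, 0.2411, 0.2624]
eef_rot: [0.117, 0.993, -0.001, 0.0]
ft_force: [0.2, 0.4, 0.3]
width: 0.0019
```

Request:
play_rows(
  motion=[
    [-0.22,-0.15,0,0,0,0,0],
    [-0.44,-0.3,0,0,0,0,0],
    [-0.66,-0.45,0,0,0,0,0],
    [-0.88,-0.6,0,0,0,0,0],
    [-0.88,-0.6,0.15,0,0,0,0],
  ],
)

```text
time: 2.98
ee_pos: [0.681, 0.0845, 0.2335]
eef_rot: [0.117, 0.993, -0.0, 0.002]
ft_force: [-0.5, 1.2, -0.4]
width: 0.0003
```

```bash
python3 go.py .088 0 .17; cat > w.py <<'E'
from h import *
import sys
c=eyes.camera("wrist"); K=np.asarray(c["mtx"]); save(c,sys.argv[1])
from go import q
cs,sn=np.cos(q[2]),np.sin(q[2])
def fish(p):
    X=np.array([q[0]+cs*p[0]-sn*p[1],q[1]+sn*p[0]+cs*p[1],p[2]])
    x=np.asarray(c["R"])@X+np.asarray(c["t"]); n=np.hypot(x[0],x[1]); th=np.arctan2(n,x[2])
    return (K[:2,2]+K[0,0]*th*x[:2]/n).round(1)
up=float(sys.argv[2])
for l,p in (("lever_tip",[.0866,0,.1511]),("lever_pivot",[.03,0,.112]),("grip",[0,0,.13+up]),("grip_mid",[0,0,.168+up]),("button_face",[0,.021,.168+up])):
    print(l,"pred",fish(p),[(np.round(d["xy"],1).tolist(),round(float(d["p"]),2)) for d in eyes.landmark_of(c,l)[:2]])
E
python3 w.py w1.png 0
```

```text
2.975 [0.681  0.0845 0.2335] 0.000266469178167144 [-0.5  1.2 -0.4]
world [0.6782 0.0801 0.17  ] shift [ 0.01  -0.025  0.318] turn [-0.     0.003  0.002]
lever_tip pred [253.1 197.2] [([249.9, 198.4], 0.82)]
lever_pivot pred [253.7 128.2] [([253.7, 130.8], 0.68)]
grip pred [253.5  95.5] [([252.4, 95.7], 0.61)]
grip_mid pred [252.8  92.2] [([247.5, 91.4], 0.95)]
button_face pred [280.7  92.5] [([281.0, 87.4], 0.52)]
```

View pics/w1.png

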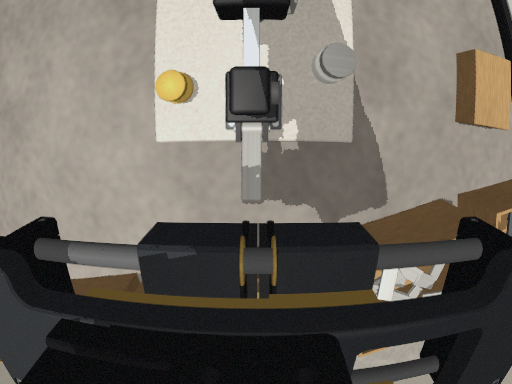

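The wrist view shows the lever at (250,198) and the handle at (250,92), within about 3 px of the prediction (1–2 mm). Pushing the lever down.

Request:
play_rows(
  motion=[
    [0.01,-0.025,0.15,0,0,0,0],
    [0.01,-0.025,0.3,0,0,0,0],
    [0.01,-0.025,0.4,0,0,0,0],
    [0.01,-0.025,0.5,0,0,0,0],
    [0.01,-0.025,0.6,0,0,0,0],
  ],
)

```text
time: 3.9
ee_pos: [0.676, 0.0837, 0.1125]
eef_rot: [0.114, 0.993, 0.0, 0.001]
ft_force: [2.2, -0.0, 2.2]
width: 0.0003
```

```bash
python3 go.py .088 0 .098
```

```text
3.9 [0.676  0.0837 0.1125] 0.0003243280719733265 [ 2.2 -0.   2.2]
world [0.6782 0.0801 0.098 ] shift [-0.014 -0.015  0.072] turn [0.001 0.001 0.005]
```

Request:
play_rows(
  motion=[
    [-0.02,-0.02,0.02,0,0,0,0],
    [-0.02,-0.02,0.04,0,0,0,0],
    [-0.02,-0.02,0.055,0,0,0,0],
    [-0.02,-0.02,0.065,0,0,0,0],
    [-0.02,-0.02,0.07,0,0,0,0],
  ],
)

```text
time: 4.53
ee_pos: [0.6784, 0.0784, 0.0991]
eef_rot: [0.114, 0.993, 0.0, 0.0]
ft_force: [-3.3, -2.1, 6.8]
width: 0.0003
```

Request:
play_rows(
  motion=[
    [0,0,0.008,0,0,0,0],
    [0,0,0.015,0,0,0,0],
    [0,0,0.015,0,0,0,0],
  ],
)

```text
time: 4.9
ee_pos: [0.6791, 0.0786, 0.0984]
eef_rot: [0.114, 0.993, 0.001, 0.001]
ft_force: [-5.5, -1.3, 18.6]
width: 0.0006
```

```bash
python3 go.py 0 0 .23
```

```text
4.9 [0.6791 0.0786 0.0984] 0.0005860279291779076 [-5.5 -1.3 18.6]
world [0.5926 0.1008 0.23  ] shift [ 0.445  0.011 -0.659] turn [0.001 0.001 0.005]
```

It is hard against the end stop at the predicted height (0.098). I lift, open, and look.

Request:
play_rows(
  motion=[
    [0,0,-0.25,0,0,0,0],
    [0,0,-0.5,0,0,0,30],
    [0,0,-0.71,0,0,0,100],
    [0.2,0,-0.71,0,0,0,100],
    [0.25,0.01,-0.71,0,0,0.005,100],
  ],
)

```text
time: 5.52
ee_pos: [0.6288, 0.0927, 0.2382]
eef_rot: [0.118, 0.993, 0.001, 0.0]
ft_force: [-0.0, -0.5, 0.3]
width: 0.0325
```

```bash
sed -i 's/\[.0866,0,.1511\]/[.0958,0,.088]/' w.py; python3 w.py w2.png 0; python3 go.py 0 0 .149
```

```text
lever_tip pred [257.9 233.9] [([257.1, 231.3], 0.8)]
lever_pivot pred [257.9 181.8] [([256.1, 184.4], 0.86), ([255.2, 47.7], 0.7)]
grip pred [258.  154.1] [([259.2, 155.9], 0.96)]
grip_mid pred [258.1 160.2] [([256.1, 159.5], 0.66), ([184.0, 127.2], 0.49)]
button_face pred [284.7 160.3] [([280.8, 157.8], 0.69), ([255.6, 182.1], 0.69)]
5.825 [0.6305 0.0914 0.237 ] 0.05611002869656245 [-0.1  0.7  0.4]
world [0.5926 0.1008 0.149 ] shift [0.195 0.001 0.44 ] turn [-0. -0. -0.]
```

View pics/w2.png

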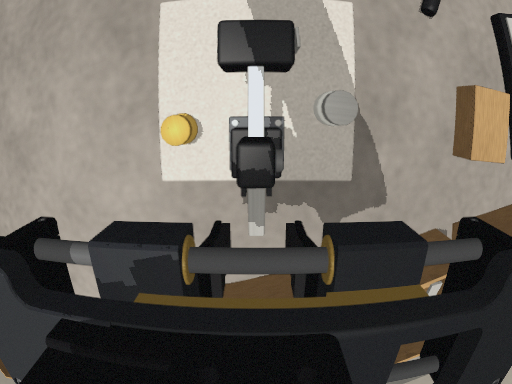

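The lever now lies along its fully-down prediction (tip at (257,233)), and the handle at (256,160) is centred between the fingers. Going down on the handle.

Request:
play_rows(
  motion=[
    [0.1,-0.004,0,0,0,0,100],
    [0.195,-0.004,0,0,0,0,100],
    [0.195,-0.004,0,0,0,0,100],
    [0.195,-0.004,0.1,0,0,0,100],
    [0.195,-0.004,0.2,0,0,0,100],
  ],
)

```text
time: 6.45
ee_pos: [0.593, 0.0996, 0.1969]
eef_rot: [0.118, 0.993, -0.0, 0.0]
ft_force: [0.0, 0.4, -0.2]
width: 0.0869
```

```bash
python3 go.py 0 -.0008 .149
```

```text
6.45 [0.593  0.0996 0.1969] 0.08685381633125551 [ 0.   0.4 -0.2]
world [0.5924 0.1    0.149 ] shift [0.003 0.001 0.24 ] turn [-0.  0. -0.]
```

Request:
play_rows(
  motion=[
    [0.003,0,0.12,0,0,0,100],
    [0.003,0,0.24,0,0,0,100],
    [0.003,0,0.24,0,0,0,40],
    [0.003,0,0.24,0,0,0,20],
    [0.003,0,0.24,0,0,0,0],
  ],
  squeeze=25,
)

```text
time: 7.08
ee_pos: [0.5922, 0.1003, 0.1507]
eef_rot: [0.118, 0.993, 0.0, 0.001]
ft_force: [0.4, 0.3, -0.9]
width: 0.065
```

Request:
play_rows(
  motion=[
    [0,0,0,0,0,0,0],
    [0,0,0,0,0,0,0],
    [0,0,0,0,0,0,0],
    [0,0,0,0,0,0,0],
    [0,0,0,0,0,0,0],
  ],
)

```text
time: 7.7
ee_pos: [0.5914, 0.1004, 0.1499]
eef_rot: [0.118, 0.993, 0.0, 0.0]
ft_force: [-2.0, 0.7, 3.8]
width: 0.0287
```

Width is about 29 mm, so the button is in. Trial pull of 12 mm.

Request:
play_rows(
  motion=[
    [0,0,-0.02,0,0,0,0],
    [0,0,-0.04,0,0,0,0],
    [0,0,-0.06,0,0,0,0],
    [0,0,-0.06,0,0,0,0],
  ],
  squeeze=35,
)

```text
time: 8.2
ee_pos: [0.5913, 0.1003, 0.1619]
eef_rot: [0.118, 0.993, 0.0, 0.0]
ft_force: [2.6, -0.8, -4.4]
width: 0.0284
```

Request:
play_rows(
  motion=[
    [0,0,-0.06,0,0,0,0],
    [0,0,-0.12,0,0,0,0],
    [0,0,-0.18,0,0,0,0],
    [0,0,-0.24,0,0,0,0],
    [0,0,-0.3,0,0,0,0],
  ],
)

```text
time: 8.82
ee_pos: [0.5912, 0.1002, 0.2223]
eef_rot: [0.118, 0.993, -0.0, -0.0]
ft_force: [3.1, 0.3, -8.2]
width: 0.0285
```

Request:
play_rows(
  motion=[
    [0,0,-0.03,0,0,0,0],
    [0,0,-0.06,0,0,0,0],
    [0,0,-0.08,0,0,0,0],
    [0,0,-0.09,0,0,0,0],
    [0,0,-0.09,0,0,0,0],
  ],
)

```text
time: 9.45
ee_pos: [0.5912, 0.1003, 0.2397]
eef_rot: [0.118, 0.993, 0.0, -0.0]
ft_force: [0.4, -0.3, -4.3]
width: 0.0283
```

```bash
sed -i 's/^for l,p.*$/&/' w.py; python3 w.py w3.png .09; python3 - <<'E'
from h import *
c=eyes.camera("scene"); cv2.imwrite("pics/s3.png",cv2.resize(c["image"][120:270,200:400,::-1],(800,600),interpolation=2))
s=r.read_state(); print(s["time"],s["ee_pos"],s["width"],s["ft_force"])
from go import q
for u in(.07,.09): print(u,[((proj(c,np.array([q[0],q[1],z+u]))-[200,120])*4).round(0).tolist() for z in(.13,.194)])
E
```

```text
lever_tip pred [259.3 263.1] []
lever_pivot pred [259.5 217.8] [([257.5, 219.6], 0.69)]
grip pred [260.4 229.7] [([259.9, 226.5], 0.84)]
grip_mid pred [261.  255.9] [([253.4, 253.5], 0.58)]
button_face pred [299.8 255.5] [([251.8, 256.9], 0.7)]
9.8 [0.59125959 0.10025111 0.23954143] 0.028539589156415104 [ 0.47720124 -1.23776645 -3.83443397]
0.07 [[407.0, 264.0], [418.0, 200.0]]
0.09 [[411.0, 245.0], [421.0, 178.0]]
```

View pics/s3.png

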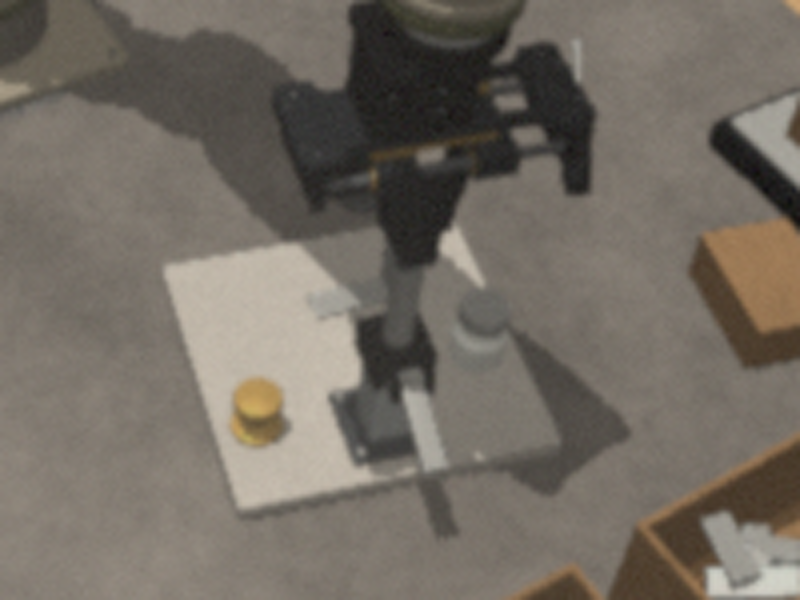

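The mast is clearly extended (handle underside near (411,255)) and the lever is down. I nudge gently against the end stop.

Request:
play_rows(
  motion=[
    [0,0,-0.005,0,0,0,0],
    [0,0,-0.01,0,0,0,0],
    [0,0,-0.01,0,0,0,0],
    [0,0,-0.01,0,0,0,0],
  ],
)

```text
time: 10.3
ee_pos: [0.5911, 0.1002, 0.2402]
eef_rot: [0.118, 0.993, -0.0, -0.001]
ft_force: [5.1, -0.4, -15.5]
width: 0.0284
```

At the stop (force up, position stays). I ease off 1 mm and check it holds.

Request:
play_rows(
  motion=[
    [0,0,0.005,0,0,0,0],
    [0,0,0.005,0,0,0,0],
    [0,0,0.005,0,0,0,0],
    [0,0,0.005,0,0,0,0],
    [0,0,0.005,0,0,0,0],
  ],
)

```text
time: 10.92
ee_pos: [0.5912, 0.1002, 0.2402]
eef_rot: [0.118, 0.993, -0.0, -0.0]
ft_force: [4.4, -1.9, -13.7]
width: 0.0282
```

```bash
python3 - <<'E'
from h import *
s=r.read_state(); print(s["time"],s["ee_pos"],s["width"],s["ft_force"],abs(s["joint_vel"]).max())
job.close_job()
E
```

```text
10.925 [0.59115782 0.10022019 0.24020759] 0.028199217004127756 [  4.37109494  -1.89277756 -13.6538771 ] 0.001320782082974575
the job is handed in; nothing more can be done
```

I folded the lever fully down, pinched the handle with the button squeezed in, and pulled the mast to its second stop. I handed the job in while holding it there with a 35 N grip, at 10.9 s.

**Lever:** it met its end stop at the height I had worked out, with 18.6 N of push. The wrist picture afterwards matched the fully-down pose to about 3 px.

**Mast:** the tool rose 90 mm with the handle. At the top the upward pull grew from about 4 N to 15 N without further travel, so it was against the stop. The hand was still when I handed in (joint speeds at most 0.001 rad/s).

**Button:** I could not read it directly. Finger width was about 28.3 mm, a little under the 29.5 mm given for fully pressed. The mast slid freely past the first stop, which it could only do with the button in.

**One disagreement:** in the last wrist picture the networks put the button at (252,257), far from the predicted (300,255). I treated that as a false hit because the fingers cover the button there.

**Loose things:** nothing in the last scene picture looked moved, but I did not measure their positions.

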